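# Open the belt grinder for a new belt

### The job

The worn belt is off the glass grinder and I am about to fit the new one. First slide the work rest by its black knob along its rail, all the way to the end stop at the big drum, and only then push the sprung tensioner arm by its upright steel paddle towards the big drum, past the click of its pawl, and finish still holding it pushed back there, since the click does not hold it by itself. Leave everything else on the bench where it lies.

Things in the scene. Friction and masses are not known exactly. Their poses are not given: they have to be found in the camera images.
- grinder: belt grinder fixed on the bench: grey base plate 280 mm (its x) x 460 mm (its y) x 20 mm thick; origin at the centre of the underside, z up; its -x side is the front, y runs along the belt. A steel platen 10 x 100 mm, up to z = 95 mm, stands at its (-18, -35) mm; motor housing at its x 65 to 135, y -225 to -75 mm, top at z = 113 mm; other fixed parts are under 70 mm high
- rest_knob (a point): centre of the work rest's black knob: upright cylinder 26 mm across, 32 mm tall, top at z = 104 mm above the bench, on a thin stem on an 80 x 80 mm aluminium plate with its top at z = 60 mm; it stands at grinder x = -103 mm and slides along the grinder's -y
- work_rest (a joint): position of the work rest along its rail, m: it grows as the rest slides along the grinder's -y, towards the big drum; 0 = nearest the tensioner, 0.15 = against the end stop; it stays where it is left, friction about 2.5 N
- paddle_mid (a point): centre of the steel paddle at the front end of the tensioner arm: upright plate 14 mm thick (the way it is pushed), 44 mm wide along the arm, z = 52 to 125 mm above the bench; this point is at z = 90 mm, 150 mm from the pivot. The arm bar behind it is 24 mm wide, top at z = 62 mm, and carries, 60 mm from the pivot, a small rubber drum 56 mm across, top at z = 122 mm
- big_drum (a point): top centre of the big fixed rubber drum, 80 mm across, 100 mm above the bench, at the grinder's (0, -150) mm; a 12 mm steel spindle sticks up 12 mm here
- pivot_top (a point): point on the arm's upright pivot axis, 90 mm above the bench, at the grinder's (60, 100) mm; at joint value 0 the arm points from here along the grinder's -x
- tension_arm (a joint): angle of the tensioner arm, rad: 0 = sprung out at rest, grows as the paddle is pushed along the grinder's -y (counter-clockwise from above); the pawl rides over its tooth from about 0.17 and has clicked past at 0.31; hard stop at 0.46. The spring always pushes back to 0: about 6 N at the paddle at rest, 12 N at 0.4, 2 to 3 N more while the tooth passes
- tumbler_mid (a point): bystander, leave alone: open green-glass tumbler, 72 mm across, 95 mm tall, beyond or left of the grinder; this point is its centre
- grit_jar_mid (a point): bystander, leave alone: closed white jar, 64 mm across, 85 mm tall, beyond or left of the grinder; this point is its centre
- lap_block_mid (a point): bystander, leave alone: grey hand-lapping block 50 x 75 x 22 mm lying on the grinder's base plate behind the platen; this point is its centre
- wrench_mid (a point): bystander, leave alone: steel wrench 150 mm long lying in front of the grinder; this point is its centre
- tweezers_mid (a point): bystander, leave alone: dark steel glass tweezers 200 mm long, 12 mm high, lying left of the grinder; this point is its centre
- paperweight_mid (a point): bystander, leave alone: amber glass paperweight, 72 mm across, 56 mm tall, right of the grinder; this point is its centre
- cherry_block_mid (a point): bystander, leave alone: dark wooden block 70 x 120 x 35 mm, right of the grinder; this point is its centre

How it is judged:
On the way, in this order (a step that is already met when the one before it is completed fails the run):
1. the work rest is against its end stop while the tensioner arm is still sprung out (value of joint work_rest above 0.143 m and value of joint tension_arm below 0.08 rad), for 0.1 s.
2. the gripper pushes the tensioner arm back past its click (value of joint work_rest above 0.143 m and value of joint tension_arm above 0.33 rad and contact force between any of the fingers, the arm and tension_arm above 4 N), for 0.2 s.
At the end, for the whole second after the job is handed in: the work rest is within 7 mm of its end stop, and the robot holds the tensioner arm still beyond its click (angle over 0.33 rad), pressing on it with more than 4 N (all of step 2 and velocity of joint tension_arm below 0.1 rad/s); the arm keeps its last pose, push and grip.
It fails at once if the tensioner is pushed before the work rest is at its stop (value of joint tension_arm above 0.15 rad and value of joint work_rest below 0.143 m).
It fails at once if one of the bystanders is moved by more than 30 mm (distance of any of tumbler_mid, grit_jar_mid, lap_block_mid, wrench_mid, tweezers_mid, paperweight_mid, cherry_block_mid from where it was at the start of the episode above 0.03 m).
It also fails if it takes over 43 s, if anything falls off the work surface, if the arm or the gripper's body presses on something with over 40 N, if the wrist force passes 120 N, or if a joint passes its speed limit or range.

### The arm

A 7-joint arm with a two-finger parallel gripper is mounted at the origin on the work surface. World frame = base frame: x ahead of the robot, y to its left, z up, the work surface at z = 0. Lengths are in m, angles in rad, forces in N, time in s.
With the tool pointing down it reaches from about 0.4 to 0.85 m from the base axis. Payload 10.4 kg.
Tool frame: the origin (TCP) lies midway between the tips of the shut fingers; the grasp point (between the pads) lies 19 mm behind it; z points along the fingers, x is the direction in which the jaws open and shut, and the axes are right-handed (so a half turn about z gives the same grasp; the last joint's range is limited). The gripper opens to 87 mm and grips with 3 to 60 N. Pads are 19 mm wide; open, the fingers measure 117 mm over their backs; the gripper's body (75 mm by 190 mm) begins 51 mm behind the grasp point.
Start: joints at [-1.152, 0.332, -0.065, 1.46, 0.022, 1.35, -0.088], TCP at [0.267, 0.565, 0.223] pointing down, gripper open.
Joint ranges: [-2.6, 2.6], [-0.5, 2.12], [-1.47, 1.34], [0.16, 2.42], [-1.27, 4.41], [0.06, 2.06], [-2.6, 2.6]. Speed limits (rad/s): [2.22, 2.22, 2.79, 2.79, 3.14, 3.14, 3.14].

### API

Orientations are given as a unit quaternion [w, x, y, z].
In Python, from bench import arm gives the robot as it stands.
- The arm moves only by the tool apply_moves, never from a script. Its argument "targets" is a list of rows, each a list of 2 entries, a list of its own where there are three numbers: the shift along the tool's x, y, z in m, then the turn, a rotation vector about the tool's x, y, z in degrees. In form: [[[dx, dy, dz], [ax, ay, az]], ...]. A call has 1 to 12 rows; each row is the pose to reach, as a shift and turn from the pose measured when the call began, along the tool's axes at that moment; what a row does not reach only later rows make up. A row lasts 1/12 s, in which the tool goes at most 41.7 mm and 7.16 degrees, less where a joint would pass 70% of its speed; a pose out of reach is approached as far as the arm can. A call with a gripper value outside its range is refused whole. "fingers" is the gripper command: -1 is shut, 1 is fully open, values between are in proportion, set as the call begins (left out, the last holds). The fingers move at their own pace and stop on an object; "grip_force" is the grip in N (left out, the last holds). Time passes only in rows, so rows that repeat a pose let the fingers close. It gives the time, the measured TCP pose, the force and the opening at its end, in the units of the state.
- arm.sense(): the state, without advancing time (a new reading comes with each control period).
- arm.camera(name): name is "scene" or "side" or "wrist"; returns a dict with "img" (480x640x3 uint8, red, green, blue), "mtx" (3x3 intrinsics, pixels), "R" (3x3) and "t" (3): a world point X has camera coordinates R X + t. Camera axes: x right, y down, z forward; pixel columns grow to the right and rows downward; lengths in m; the calibration is good to about 2 mm. A picture is of the moment at which its call begins. There is no depth.
- arm.job_done(): hands the job in, once; it reports no verdict.
Trained networks look in a picture, given as the dict that the camera call returned (one of the last four; its "shot" number tells which), for a name from the list of things; names that differ only in an ending like _2 or _b are one class to them, and where a whole thing is asked for, a point or a joint stands for the part that bears it (a point fixed in the world has none). Each returns a list of dicts, best first, with "score" (0 to 1); they miss things now and then, are a little off and sometimes report something else, mostly with a low value. They report only what shows in the picture. A call takes as long as a camera call.
- arm.masks_of(picture, name): "mask" (480x640 bool, what is visible of it) and "location" ([column, row] in pixels, amid what is visible of it).
The state is a dict: "time": time; "qpos": joint angles; "qd": joint speeds; "joint_efforts": joint torques, N m; "position": TCP position; "tcp_rot": TCP orientation; "ft_force": force on the tool from outside, world axes, zero at the start; "wrist_torque": the same for the moment, N m; "width": opening from 0.0 (shut) to 1.0 (fully open).
Only numpy, scipy, OpenCV 4.12 (cv2) and the standard library are available. Lean on these libraries where they do the work, as an engineer would, in place of code of your own. Each camera call takes 0.05 s, during which the arm holds its last target. There are 200 camera calls.

## Working session

There is one attempt and no reset: what is moved stays moved. The work goes in short steps, Python scripts to look and compute and a tool call to move; the robot and the scene stay as the last step left them, time stands still between calls to the robot, and variables do not carry over. Pictures are saved under pics/ and viewed, about 8 in all and at most 12, crops included, and the job is handed in when it is done.

Besides the shell and the picture viewer there is one more tool, called after ">>>" as name(argument=value, ...), one argument or row to a line, values as JSON. apply_moves: Moves the arm, as the interface text tells. Its arguments: {"type":"object","properties":{"targets":{"type":"array","items":{"type":"array"}},"fingers":{"type":"number"},"grip_force":{"type":"number"}},"required":["targets"]}

```bash
mkdir -p pics
cat > h.py <<'E'
import numpy as np, cv2
from bench import arm
def px(c,X):
    p=c["mtx"]@(c["R"]@np.asarray(X,float)+c["t"]); return p[:2]/p[2]
def ray(c,uv):
    d=c["R"].T@np.linalg.solve(c["mtx"],[uv[0],uv[1],1.]); return -c["R"].T@c["t"], d
def onz(c,uv,z):
    o,d=ray(c,uv); return o+d*(z-o[2])/d[2]
E
python3 - <<'E'
from h import *
s=arm.sense(); print({k:np.round(v,3) for k,v in s.items()})
ims=[]
for n in ["scene","side"]:
    c=arm.camera(n); cv2.imwrite(f"pics/{n}0.png",c["img"][:,:,::-1])
    print(n,"cam at",-c["R"].T@c["t"])
    for k,z in [("grinder",.0),("rest_knob",.088),("paddle_mid",.09),("big_drum",.1),("pivot_top",.09),("tumbler_mid",.047),("grit_jar_mid",.042),("wrench_mid",.005),("tweezers_mid",.006),("paperweight_mid",.028),("cherry_block_mid",.017)]:
        for r in arm.masks_of(c,k)[:2]:
            print(k,round(r["score"],2),np.round(r["location"]),r["mask"].sum(),np.round(onz(c,r["location"],z),3))
E
```

```text
{'time': np.float64(0.0), 'qpos': array([-1.152,  0.333, -0.065,  1.461,  0.022,  1.35 , -0.088]), 'qd': array([ 0.001, -0.   , -0.   , -0.   ,  0.002, -0.001,  0.001]), 'joint_efforts': array([-0.0000e+00, -6.2328e+01,  2.4000e-02, -3.8988e+01, -6.1000e-02,
        4.0000e-02,  0.0000e+00]), 'position': array([0.267, 0.565, 0.222]), 'tcp_rot': array([ 0.   ,  0.845,  0.535, -0.001]), 'ft_force': array([0.363, 0.257, 0.466]), 'wrist_torque': array([-0.054,  0.004, -0.027]), 'width': np.float64(0.996)}
scene cam at [ 1.41842638 -0.10494709  0.60656502]
grinder 0.95 [347. 278.] 23231 [0.573 0.059 0.   ]
rest_knob 0.87 [326. 227.] 677 [0.519 0.027 0.088]
rest_knob 0.54 [403. 264.] 2648 [0.671 0.139 0.088]
paddle_mid 0.97 [401. 261.] 2642 [0.664 0.136 0.09 ]
paddle_mid 0.65 [512. 297.] 2002 [0.793 0.281 0.09 ]
big_drum 0.98 [352. 281.] 23363 [0.722 0.039 0.1  ]
pivot_top 0.93 [349. 279.] 22909 [0.703 0.037 0.09 ]
tumbler_mid 0.7 [325. 327.] 2772 [ 0.765 -0.014  0.047]
tumbler_mid 0.59 [191. 254.] 1787 [ 0.51  -0.237  0.047]
grit_jar_mid 0.68 [515. 296.] 2041 [0.733 0.324 0.042]
wrench_mi
[... 288 characters left out ...]
3.] 1021 [ 0.492 -0.011  0.088]
paddle_mid 0.98 [339. 205.] 1980 [0.609 0.149 0.09 ]
big_drum 0.73 [332. 269.] 16980 [ 0.575 -0.077  0.1  ]
big_drum 0.53 [418. 257.] 1332 [ 0.759 -0.056  0.1  ]
pivot_top 0.79 [336. 266.] 16932 [ 0.585 -0.061  0.09 ]
tumbler_mid 0.76 [419. 256.] 1313 [0.776 0.002 0.047]
grit_jar_mid 0.9 [379. 180.] 727 [0.731 0.313 0.042]
wrench_mid 0.61 [245. 248.] 387 [0.376 0.108 0.005]
tweezers_mid 0.88 [338. 179.] 544 [0.624 0.379 0.006]
paperweight_mid 0.61 [380. 178.] 810 [0.738 0.343 0.028]
paperweight_mid 0.59 [343. 375.] 1170 [ 0.58  -0.286  0.028]
cherry_block_mid 0.81 [286. 365.] 2300 [ 0.474 -0.248  0.017]
cherry_block_mid 0.49 [244. 247.] 376 [0.376 0.096 0.017]
```

View pics/scene0.png

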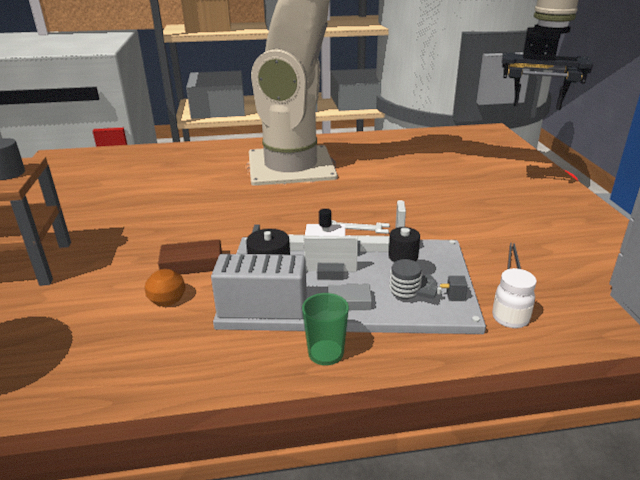

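View pics/side0.png

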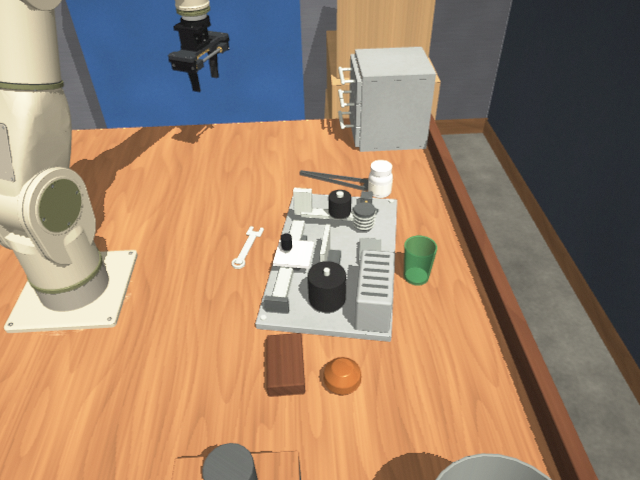

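The scene view shows the knob at (325,217), the paddle at (401,213) and the big-drum spindle at (268,237). The side view has them at (287,242), (303,200) and (327,271). The wrench lies in front, clear of the rail. Next I fit the grinder's pose from these points and the plate corners.

Run:
```python
from h import *
from scipy.optimize import least_squares
C={n:arm.camera(n) for n in ["scene","side"]}
obs=[("scene",(.14,-.23,.02),(215,318)),("scene",(.14,.23,.02),(483,321)),("scene",(-.14,.23,.02),(457,239)),
("side",(-.14,-.23,.02),(262,325)),("side",(.14,-.23,.02),(394,328)),("side",(.14,.23,.02),(398,196)),
("scene",(0,-.15,.106),(268,237)),("side",(0,-.15,.106),(327,271)),
("scene",(-.09,.1,.125),(401,203)),("side",(-.09,.1,.125),(303,190)),
("scene","k",(325,218)),("side","k",(286.5,242))]
def W(p,g): 
    c,s=np.cos(p[2]),np.sin(p[2]); return np.array([p[0]+c*g[0]-s*g[1],p[1]+s*g[0]+c*g[1],g[2]])
def f(p): return np.concatenate([px(C[n],W(p,(-.103,p[3],.088) if g=="k" else g))-uv for n,g,uv in obs])
r=least_squares(f,[.6,.05,0,0],loss="soft_l1",f_scale=2); p=r.x
print(p,np.degrees(p[2])); print(np.round(f(p).reshape(-1,2),1))
np.save("p.npy",p)
print("knob",W(p,(-.103,p[3],.088)),"paddle",W(p,(-.09,.1,.09)),"pivot",W(p,(.06,.1,.09)))
for k,g in [("scene",(-.09,.1,.09)),("side",(-.09,.1,.09))]: print(px(C[k],W(p,g)))
# triangulate knob
for n in ["scene","side"]:
    for r in arm.masks_of(C[n],"rest_knob")[:1]: 
        ys,xs=np.nonzero(r["mask"]); print(n,xs.min(),xs.max(),ys.min(),ys.max())
ims=[]
for n,(x,y,w,h) in [("scene",(200,190,300,180)),("side",(240,160,200,190))]:
    im=C[n]["img"][:,:,::-1].copy()
    ims.append(cv2.resize(im[y:y+h,x:x+w],(390,390*h//w),interpolation=cv2.INTER_CUBIC))
H=max(i.shape[0] for i in ims)
cv2.imwrite("pics/crop.png",np.hstack([cv2.copyMakeBorder(i,0,H-i.shape[0],0,0,0) for i in ims]))
```

```text
[ 0.5922101   0.05958886 -0.1703288  -0.04897607] -9.759121305465612
[[-0.9  4.3]
 [ 5.2  2.3]
 [-0.3 -1.5]
 [-5.  -1.9]
 [ 0.   5.8]
 [-2.6  1.1]
 [-0.2 -1. ]
 [ 1.3 -0.4]
 [-0.2  1.3]
 [-1.5 -1. ]
 [-0.4 -0.4]
 [ 0.5 -0.6]]
knob [0.48239885 0.02878068 0.088     ] paddle [0.52046312 0.17339734 0.09      ] pivot [0.66829249 0.14797138 0.09      ]
[399.68570332 220.00265054]
[302.08413137 200.70812404]
scene 305 344 208 235
side 273 312 234 270
```

View pics/crop.png

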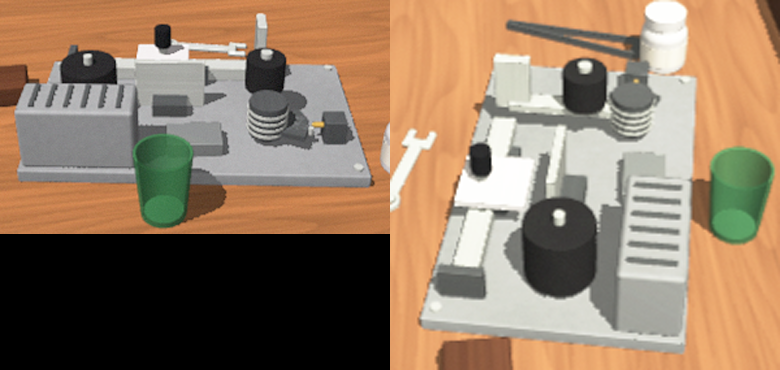

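The crops show the plate corners more clearly: near-right is about (484,326) in scene, and front-right is about (257,325) in side. The knob stands clear, with the drum roughly 40 mm or more away. I refit with these corners.

```bash
cat > fit.py <<'E'
from h import *
from scipy.optimize import least_squares
def W(p,g): 
    c,s=np.cos(p[2]),np.sin(p[2]); return np.array([p[0]+c*g[0]-s*g[1],p[1]+s*g[0]+c*g[1],g[2]])
E
python3 - <<'E'
from fit import *
C={n:arm.camera(n) for n in ["scene","side"]}
obs=[("scene",(.14,-.23,.02),(215.4,317)),("scene",(.14,.23,.02),(484.5,326)),("scene",(-.14,.23,.02),(461,241)),
("side",(-.14,-.23,.02),(256.8,325)),("side",(.14,-.23,.02),(391,336)),("side",(.14,.23,.02),(396.5,199.5)),
("scene",(0,-.15,.106),(268,233)),("side",(0,-.15,.106),(327,270)),
("scene",(-.09,.1,.125),(401,203)),("side",(-.09,.1,.125),(303,190)),
("scene","k",(325,218)),("side","k",(286.5,242))]
def f(p): return np.concatenate([px(C[n],W(p,(-.103,p[3],.088) if g=="k" else g))-uv for n,g,uv in obs])
r=least_squares(f,[.6,.05,0,0],loss="soft_l1",f_scale=2); p=r.x
print(p,np.degrees(p[2])); print(np.round(f(p).reshape(-1,2),1).tolist())
np.save("p.npy",p)
k=W(p,(-.103,p[3],.088));print("knob",k,"paddle",W(p,(-.09,.1,.09)),"pivot",W(p,(.06,.1,.09)))
# direct triangulation of knob
from scipy.spatial.transform import Rotation as R
s=arm.sense(); q=s["tcp_rot"]; M=R.from_quat(q[[1,2,3,0]]).as_matrix(); print(M.round(3))
print("tool dir of grinder -y",M.T@[np.sin(p[2]),-np.cos(p[2]),0])
E
```

```text
[ 0.59205594  0.05859175 -0.19760355 -0.05069414] -11.32184969108272
[[-3.3, 2.9], [1.7, -0.3], [-2.5, -1.9], [-2.4, -3.3], [-0.2, -0.6], [1.3, -1.2], [-0.5, 1.9], [-0.7, 0.8], [0.6, 1.9], [-0.3, -1.3], [-0.4, -0.7], [-0.1, -0.7]]
knob [0.48110805 0.0291051  0.088     ] paddle [0.52343936 0.17431455 0.09      ] pivot [0.67052034 0.14486653 0.09      ]
[[ 0.428  0.904  0.   ]
 [ 0.904 -0.428  0.   ]
 [ 0.     0.    -1.   ]]
tool dir of grinder -y [-9.70325783e-01  2.41801285e-01 -1.12113921e-04]
```

>>> apply_moves(
  targets=[
    [[-0.025,0.027,0],[0,0,-1]],
    [[-0.05,0.054,0],[0,0,-2]],
    [[-0.075,0.081,0],[0,0,-4]],
    [[-0.1,0.108,0],[0,0,-5]],
    [[-0.125,0.135,0],[0,0,-7]],
    [[-0.15,0.162,0],[0,0,-8]],
    [[-0.175,0.189,0],[0,0,-9]],
    [[-0.2,0.216,0],[0,0,-10]],
    [[-0.225,0.243,0],[0,0,-11]],
    [[-0.25,0.27,0],[0,0,-12]],
    [[-0.275,0.297,0],[0,0,-13]],
    [[-0.3,0.324,0],[0,0,-14]],
  ],
  fingers=1,
  grip_force=20,
)

```text
time: 2.5
position: [0.4322, 0.1535, 0.2229]
tcp_rot: [-0.0, 0.773, 0.634, 0.0]
ft_force: [2.0, 0.2, -0.6]
width: 0.999
```

```bash
cat >> fit.py <<'E'
from scipy.spatial.transform import Rotation as Rot
p=np.load("p.npy")
def togo(X,yaw_deg):
    """tool-frame shift to world X, and turn to tool pointing down with its x at grinder yaw+yaw_deg"""
    s=arm.sense(); M=Rot.from_quat(s["tcp_rot"][[1,2,3,0]]).as_matrix()
    a=p[2]+np.radians(yaw_deg); x=np.array([np.cos(a),np.sin(a),0]); z=np.array([0,0,-1.]); D=np.c_[x,np.cross(z,x),z]
    print("t",s["time"].round(2),"tcp",s["position"].round(4),"F",s["ft_force"].round(1),"w",s["width"].round(3),
      "shift",(M.T@(np.asarray(X)-s["position"])).round(4),"turn",np.degrees(Rot.from_matrix(M.T@D).as_rotvec()).round(1))
E
python3 -c "
from fit import *
togo(W(p,(-.103,p[3],.16)),90)"
```

```text
Traceback (most recent call last):
  File "fit.py", line 11, in togo
    print("t",s["time"].round(2),"tcp",s["position"].round(4),"F",s["ft_force"].round(1),"w",s["width"].round(3),
              ^^^^^^^^^^^^^^^
AttributeError: 'float' object has no attribute 'round'
```

```bash
sed -i 's/s\["time"\].round(2)/round(s["time"],2)/; s/s\["width"\].round(3)/round(float(s["width"]),3)/' fit.py
python3 -c "
from fit import *
togo(W(p,(-.103,p[3],.16)),90)"
```

```text
t 2.5 tcp [0.4322 0.1535 0.2229] F [ 2.   0.2 -0.6] w 0.999 shift [-0.1125  0.0722  0.0628] turn [ 0.  -0.   0.1]
```

>>> apply_moves(
  targets=[
    [[-0.03,0.02,0],[0,0,0]],
    [[-0.06,0.04,0.01],[0,0,0]],
    [[-0.09,0.06,0.02],[0,0,0]],
    [[-0.112,0.072,0.04],[0,0,0]],
    [[-0.1125,0.072,0.055],[0,0,0]],
    [[-0.1125,0.072,0.062],[0,0,0]],
    [[-0.1125,0.072,0.062],[0,0,0]],
  ],
)

```text
time: 3.08
position: [0.4799, 0.0294, 0.1595]
tcp_rot: [-0.001, 0.773, 0.634, -0.001]
ft_force: [-0.0, -0.2, 0.2]
width: 1.0
```

Run:
```python
from fit import *
c=arm.camera("wrist"); cv2.imwrite("pics/w1.png",c["img"][:,:,::-1])
k=W(p,(-.103,p[3],.104)); print("pred knob top",px(c,k),"paddle top",px(c,W(p,(-.09,.1,.125))),"platen top",px(c,W(p,(-.018,-.035,.095))),"drum",px(c,W(p,(0,-.15,.1))))
for r in arm.masks_of(c,"rest_knob")[:2]: print(r["score"],r["location"],r["mask"].sum())
togo(W(p,(-.103,p[3],.08)),90)
```

```text
pred knob top [317.58574845 256.72016815] paddle top [626.78565295 295.11945214] platen top [343.92532622 389.15223859] drum [150.46052092 420.65699127]
0.6 [313.7, 246.4] 12648
0.39 [335.0, 238.1] 76725
t 3.18 tcp [0.481  0.0302 0.1614] F [0.5 0.2 0. ] w 0.998 shift [-0.0012  0.0003  0.0814] turn [ 0.  -0.1  0.2]
```

View pics/w1.png

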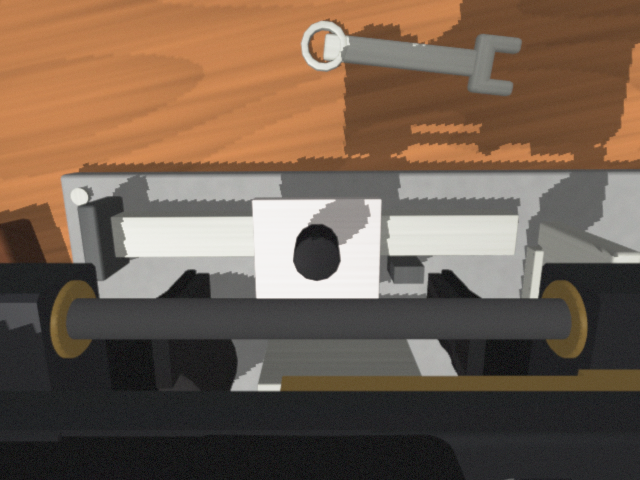

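The wrist view shows the knob at (317,250), as predicted at (317.6,256.7), midway between the jaws. The rail runs level in the picture, so the yaw is good. The end stop is about 85–95 mm from the rest.

>>> apply_moves(
  targets=[
    [[-0.001,0,0.025],[0,0,0]],
    [[-0.001,0,0.05],[0,0,0]],
    [[-0.001,0,0.07],[0,0,0]],
    [[-0.001,0,0.08],[0,0,0]],
    [[-0.001,0,0.081],[0,0,0]],
  ],
)

```text
time: 3.6
position: [0.4801, 0.03, 0.0795]
tcp_rot: [-0.001, 0.772, 0.635, -0.0]
ft_force: [0.5, 0.5, -0.1]
width: 1.003
```

>>> apply_moves(
  targets=[
    [[0,0,0],[0,0,0]],
    [[0,0,0],[0,0,0]],
    [[0,0,0],[0,0,0]],
    [[0,0,0],[0,0,0]],
    [[0,0,0],[0,0,0]],
    [[0,0,0],[0,0,0]],
    [[0,0,0],[0,0,0]],
    [[0,0,0],[0,0,0]],
  ],
  fingers=-1,
  grip_force=15,
)

```text
time: 4.27
position: [0.4802, 0.0301, 0.0796]
tcp_rot: [-0.001, 0.772, 0.636, -0.0]
ft_force: [-0.0, -0.5, 0.5]
width: 0.474
```

>>> apply_moves(
  targets=[
    [[0,0,0],[0,0,0]],
    [[0,0,0],[0,0,0]],
    [[0,0,0],[0,0,0]],
    [[0,0,0],[0,0,0]],
    [[0,0,0],[0,0,0]],
    [[0,0,0],[0,0,0]],
    [[0,0,0],[0,0,0]],
  ],
)

```text
time: 4.85
position: [0.4801, 0.0298, 0.0796]
tcp_rot: [-0.0, 0.772, 0.635, -0.0]
ft_force: [-1.7, -1.9, 1.0]
width: 0.29
```

>>> apply_moves(
  targets=[
    [[-0.01,0,0],[0,0,0]],
    [[-0.02,0,0],[0,0,0]],
    [[-0.03,0,0],[0,0,0]],
    [[-0.04,0,0],[0,0,0]],
    [[-0.05,0,0],[0,0,0]],
    [[-0.06,0,0],[0,0,0]],
    [[-0.065,0,0],[0,0,0]],
    [[-0.07,0,0],[0,0,0]],
  ],
)

```text
time: 5.52
position: [0.4666, -0.0398, 0.0796]
tcp_rot: [-0.0, 0.772, 0.635, -0.0]
ft_force: [4.5, 2.9, -3.3]
width: 0.293
```

Gripped and sliding; moving on in small steps to feel for the stop.

>>> apply_moves(
  targets=[
    [[-0.004,0,0],[0,0,0]],
    [[-0.008,0,0],[0,0,0]],
    [[-0.012,0,0],[0,0,0]],
    [[-0.015,0,0],[0,0,0]],
    [[-0.015,0,0],[0,0,0]],
  ],
)

```text
time: 5.93
position: [0.4636, -0.0553, 0.0796]
tcp_rot: [-0.0, 0.773, 0.635, -0.0]
ft_force: [2.6, -1.9, -2.6]
width: 0.294
```

>>> apply_moves(
  targets=[
    [[-0.003,0,0],[0,0,0]],
    [[-0.006,0,0],[0,0,0]],
    [[-0.008,0,0],[0,0,0]],
    [[-0.008,0,0],[0,0,0]],
  ],
)

```text
time: 6.27
position: [0.4634, -0.0566, 0.0796]
tcp_rot: [-0.002, 0.771, 0.637, 0.003]
ft_force: [10.2, 28.8, -9.9]
width: 0.295
```

The stop is reached: y stalled and the force jumped to 29 N after about 88 mm, which matches the picture. Next I relax, open and rise, with a picture to check.

>>> apply_moves(
  targets=[
    [[0,0,0],[0,0,0]],
    [[0,0,0],[0,0,0]],
    [[0,0,0],[0,0,0]],
    [[0,0,0],[0,0,0]],
    [[0,0,0],[0,0,0]],
    [[0,0,0],[0,0,0]],
  ],
  fingers=0.2,
)

```text
time: 6.77
position: [0.4632, -0.0571, 0.0796]
tcp_rot: [-0.002, 0.771, 0.637, 0.003]
ft_force: [-0.5, 0.3, -0.3]
width: 0.583
```

>>> apply_moves(
  targets=[
    [[0,0,-0.02],[0,0,0]],
    [[0,0,-0.05],[0,0,0]],
    [[0,0,-0.08],[0,0,0]],
    [[0,0,-0.1],[0,0,0]],
    [[0,0,-0.1],[0,0,0]],
  ],
)

```text
time: 7.18
position: [0.4651, -0.0583, 0.1837]
tcp_rot: [-0.001, 0.772, 0.636, 0.005]
ft_force: [-0.1, 0.8, -0.8]
width: 0.601
```

Run:
```python
from fit import *
c=arm.camera("wrist"); cv2.imwrite("pics/w2.png",c["img"][:,:,::-1])
togo(W(p,(-.09,.14,.19)),90)
```

```text
t 7.23 tcp [ 0.4643 -0.0581  0.1815] F [ 1.  -0.1 -0.1] w 0.602 shift [ 0.2795  0.0142 -0.0061] turn [ 0.2 -0.5  0.4]
```

View pics/w2.png

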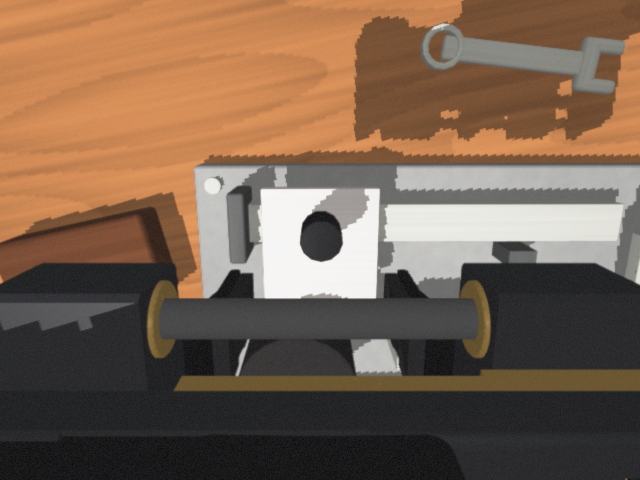

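The rest now sits at the stop: its plate's left edge is at column 262 and the stop block is at 230–249. A thin strip of rail shows between them, but the 29 N stall after free motion says it is mechanically stopped, and the knob at grinder y ≈ -139 mm is plausible. The wrench has not moved. I now go to the far side of the paddle, shutting the fingers on the way.

>>> apply_moves(
  targets=[
    [[0.025,0.001,-0.006],[0,0,0]],
    [[0.05,0.003,-0.006],[0,0,0]],
    [[0.075,0.004,-0.006],[0,0,0]],
    [[0.1,0.005,-0.006],[0,0,0]],
    [[0.13,0.006,-0.006],[0,0,0]],
    [[0.16,0.008,-0.006],[0,0,0]],
    [[0.19,0.01,-0.006],[0,0,0]],
    [[0.22,0.011,-0.006],[0,0,0]],
    [[0.25,0.012,-0.006],[0,0,0]],
    [[0.28,0.014,-0.006],[0,0,0]],
    [[0.285,0.014,-0.006],[0,0,0]],
    [[0.285,0.014,-0.006],[0,0,0]],
  ],
  fingers=-1,
  grip_force=20,
)

```text
time: 8.23
position: [0.5314, 0.2209, 0.1881]
tcp_rot: [-0.002, 0.77, 0.638, 0.003]
ft_force: [0.2, -0.6, -0.8]
width: 0.002
```

Run:
```python
from fit import *
ims=[]
for n,(x,y,w,h) in [("wrist",(0,0,640,480)),("side",(220,130,240,240))]:
    c=arm.camera(n); im=c["img"][:,:,::-1].copy()
    if n=="wrist": print("paddle top pred",px(c,W(p,(-.09,.1,.125))))
    q=px(c,W(p,(-.09,.1,.125))); cv2.circle(im,(int(q[0]),int(q[1])),2,(0,0,255),-1)
    im=im[y:y+h,x:x+w]; ims.append(cv2.resize(im,(int(w*390/h),390)))
cv2.imwrite("pics/w3.png",cv2.resize(np.hstack(ims),(800,343)))
togo(W(p,(-.09,.145,.08)),90)
```

```text
paddle top pred [230.15199695 251.85364141]
t 8.33 tcp [0.5319 0.2176 0.1889] F [ 1.1 -0.5 -1.3] w 0.003 shift [ 2.000e-04 -1.000e-04  1.089e-01] turn [ 0.1 -0.4  0.3]
```

View pics/w3.png

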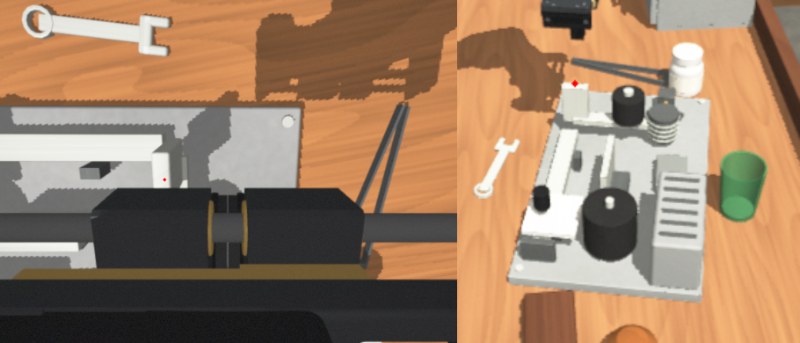

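The wrist view shows the paddle top at (162,175) with the marker on it, and the shut jaws at column 228 behind it. In the side view the rest's plate is up against the dark stop block at (545,240). Descending now.

>>> apply_moves(
  targets=[
    [[0,0,0.03],[0,0,0]],
    [[0,0,0.06],[0,0,0]],
    [[0,0,0.09],[0,0,0]],
    [[0,0,0.106],[0,0,0]],
    [[0,0,0.108],[0,0,0]],
  ],
)

```text
time: 8.75
position: [0.5302, 0.2152, 0.0773]
tcp_rot: [-0.001, 0.772, 0.635, 0.0]
ft_force: [0.8, -0.9, -0.3]
width: 0.004
```

>>> apply_moves(
  targets=[
    [[-0.006,0,0],[0,0,0]],
    [[-0.012,0,0],[0,0,0]],
    [[-0.018,0,0],[0,0,0]],
    [[-0.024,0,0],[0,0,0]],
    [[-0.028,0,0],[0,0,0]],
    [[-0.028,0,0],[0,0,0]],
  ],
)

```text
time: 9.25
position: [0.5257, 0.1881, 0.0787]
tcp_rot: [-0.001, 0.772, 0.635, 0.002]
ft_force: [3.6, 5.6, 0.1]
width: 0.004
```

>>> apply_moves(
  targets=[
    [[-0.006,0,0],[0,0,-2]],
    [[-0.012,0,0],[0,0,-5]],
    [[-0.018,0,0],[0,0,-7]],
    [[-0.024,0,0],[0,0,-10]],
    [[-0.03,0,0],[0,0,-12]],
    [[-0.036,0,0],[0,0,-15]],
    [[-0.042,0.001,0],[0,0,-17]],
    [[-0.048,0.001,0],[0,0,-19]],
    [[-0.048,0.001,0],[0,0,-19]],
  ],
)

```text
time: 10.0
position: [0.5185, 0.1425, 0.0799]
tcp_rot: [-0.001, 0.656, 0.755, 0.005]
ft_force: [3.2, 10.7, -2.1]
width: 0.004
```

Run:
```python
from fit import *
c=arm.camera("scene"); im=c["img"][:,:,::-1].copy()
d=arm.camera("side"); jm=d["img"][:,:,::-1].copy()
for C,I in ((c,im),(d,jm)):
  for th,col in ((.2,(255,0,0)),(.3,(0,255,255)),(.4,(0,0,255))):
    q=px(C,W(p,(.06-.15*np.cos(th),.1-.15*np.sin(th),.125))); print(th,q.round(1)); I[int(round(q[1])),int(round(q[0]))]=col
a=cv2.resize(im[180:280,340:440],(390,390),interpolation=cv2.INTER_NEAREST); b=cv2.resize(jm[160:260,260:360],(390,390),interpolation=cv2.INTER_NEAREST)
cv2.imwrite("pics/p4.png",np.hstack([a,b]))
s=arm.sense(); g=s["position"][:2]-p[:2]; co,si=np.cos(p[2]),np.sin(p[2]); print("grinder xy",co*g[0]+si*g[1],-si*g[0]+co*g[1])
togo(W(p,(-.087,.062,.08)),113)
```

```text
0.2 [386.3 205.4]
0.3 [378.9 206.2]
0.4 [371.7 207.3]
0.2 [301.9 196.2]
0.3 [302.4 200. ]
0.4 [303.6 203.8]
grinder xy -0.08883279722514584 0.06879768095383927
t 10.1 tcp [0.5185 0.1435 0.0799] F [ 3.5 11.2 -1.6] w 0.006 shift [-0.007  -0.0005 -0.0002] turn [ 0.4 -0.5 -3.7]
```

View pics/p4.png

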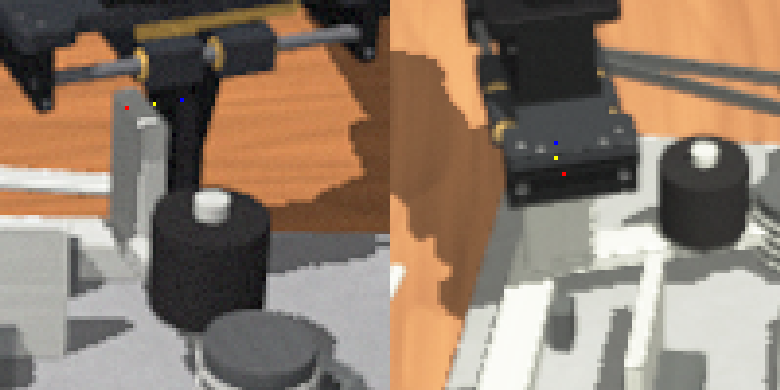

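In the scene crop the paddle top centre is at pixel ≈(375.6,207), between the 0.3 and 0.4 marks, so the angle is about 0.345. The 11 N force fits. I push about 8 mm further for margin, aiming at about 0.40.

>>> apply_moves(
  targets=[
    [[-0.004,0,0],[0,0,-1]],
    [[-0.007,0,0],[0,0,-2]],
    [[-0.009,0,0],[0,0,-3]],
    [[-0.011,0,0],[0,0,-3]],
    [[-0.011,0,0],[0,0,-3]],
    [[-0.011,0,0],[0,0,-3]],
    [[-0.011,0,0],[0,0,-3]],
    [[-0.011,0,0],[0,0,-3]],
    [[-0.011,0,0],[0,0,-3]],
  ],
)

```text
time: 10.85
position: [0.519, 0.1356, 0.0804]
tcp_rot: [-0.002, 0.635, 0.772, 0.006]
ft_force: [-4.5, 11.6, -0.4]
width: 0.006
```

Run:
```python
from fit import *
c=arm.camera("scene"); im=c["img"][:,:,::-1].copy()
d=arm.camera("side"); jm=d["img"][:,:,::-1].copy()
for th,col in ((.3,(255,0,0)),(.4,(0,0,255))):
    q=px(c,W(p,(.06-.15*np.cos(th),.1-.15*np.sin(th),.125))); im[int(round(q[1])),int(round(q[0]))]=col
a=cv2.resize(im[180:280,340:440],(390,390),interpolation=cv2.INTER_NEAREST); b=cv2.resize(jm[170:340,240:410],(390,390),interpolation=cv2.INTER_CUBIC)
cv2.imwrite("pics/p5.png",np.hstack([a,b]))
s=arm.sense(); g=s["position"][:2]-p[:2]; co,si=np.cos(p[2]),np.sin(p[2]); print("grinder xy",co*g[0]+si*g[1],-si*g[0]+co*g[1])
togo(W(p,(-.087,.062,.08)),113)
```

```text
grinder xy -0.08676503635278596 0.06119843280060709
t 10.95 tcp [0.519  0.1356 0.0805] F [-5.1 11.9 -0.3] w 0.003 shift [0.0008 0.0001 0.0005] turn [ 0.4 -0.7 -0.6]
```

View pics/p5.png

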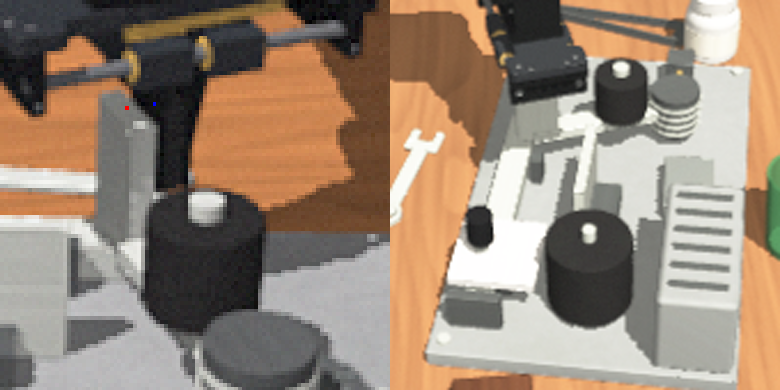

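The paddle top is on the 0.4 mark, held steadily with about 13 N, and the rest is at its stop. I hand it in.

```bash
python3 -c "
from fit import *
print(arm.job_done()); s=arm.sense(); print(s['time'],s['position'],s['ft_force'])"
```

```text
the job is handed in; nothing more can be done
None
the job is handed in; nothing more can be done
```

I gripped the work rest by its knob and slid it about 88 mm until it stopped dead with about 29 N on the wrist. I then let go and pushed the tensioner paddle with the shut fingers, and handed in while still holding it. The job reports no verdict, and I couldn't read the arm's state after handing in.

**Tensioner:** the last pictures put the paddle at about 0.40 rad, past the 0.33 needed and short of the 0.46 hard stop. The push held at about 12–13 N, and the time was about 11 s of the 43 s allowed.

**Work rest:** one wrist view showed a thin strip between the rest's plate and the stop block. I trusted the stall, and the later side views show the plate up against the stop, but I did not measure that gap.

**Bystanders:** none looked moved in the pictures I viewed, but I did not measure their positions at the end.

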